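Key and mount a rotor on a centrifuge drive

ROBOT

A 6-joint arm with a two-finger parallel gripper is mounted at the origin on the work surface. World frame = base frame: x ahead of the robot, y to its left, z up, the work surface at z = 0. Lengths are in m, angles in rad, forces in N, time in s.
With the tool pointing down it reaches from about 0.375 to 0.9 m from the base axis. Payload 3.1 kg.
Tool frame: the origin (TCP) lies midway between the tips of the shut fingers; the grasp point (between the pads) lies 19 mm behind it; z points along the fingers, y is the line along which they close (so a half turn about z gives the same grasp; the last joint's range is limited). The gripper opens to 87 mm and grips with 3 to 60 N. Pads are 19 mm wide; open, the fingers measure 117 mm over their backs; the gripper's body (75 mm by 190 mm) begins 51 mm behind the grasp point.
Start: joints at [-1.498, 0.527, 1.433, -0, 1.181, -0.178], TCP at [0.155, -0.605, 0.223] pointing down, gripper open.
Joint ranges: [-3.08, 3.08], [-0.75, 2.2], [0.22, 2.44], [-1.43, 4.57], [0, 2.65], [-2.85, 2.85]. Speed limits (rad/s): [2.79, 2.79, 3.14, 3.14, 3.14, 3.14].

INTERFACE

Orientations are given as a unit quaternion [w, x, y, z].
In Python, from bench import manip gives the robot as it stands.
- The arm moves only by the tool carry_out, never from a script. Its argument "commands" is one flat list of numbers, 4 for each row, row after row: the shift along the tool's x, y, z in m, then the turn about the tool's z in rad. In form: [dx, dy, dz, spin, dx, dy, dz, spin, ...]. A call has 1 to 5 rows; each row is the pose to reach, as a shift and turn from the pose commanded when the call began, along the tool's axes at that moment; what a row does not reach only later rows make up. A row lasts 1/10 s, in which the tool goes at most 50 mm and 8.59 degrees, less where a joint would pass 70% of its speed; a pose out of reach is approached as far as the arm can. A call with a gripper value outside its range is refused whole. "fingers" is the closure, from 0 (fully open) to 1 (shut), set as the call begins (left out, the last holds). The fingers move at their own pace and stop on an object; "squeeze" is the grip in N (left out, the last holds). Time passes only in rows, so rows that repeat a pose let the fingers close. It gives the time, the measured TCP pose, the force, the opening and the grip force at its end, in the units of the state.
- manip.get_obs(): the state, without advancing time (a new reading comes with each control period).
- manip.grab_frame(name): name is "scene" or "side" or "wrist"; returns a dict with "img" (400x640x3 uint8, red, green, blue), "fx", "fy", "cx", "cy" (pixels), "distortion" ([k1, k2, p1, p2, k3] as OpenCV has them; the pictures are not rectified), "eye" and "rotation" of the camera in the world; the wrist camera has in their place "hand_eye" (4x4, takes a point from camera to tool coordinates, whose origin is the TCP and whose axes are the flange's). Camera axes: x right, y up, looking along -z (the intrinsics and any distortion apply to the point x, -y, -z); pixel columns grow to the right and rows downward; lengths in m; the calibration is good to about 2 mm. A picture is of the moment at which its call begins: read the wrist's pose just before it. There is no depth.
- manip.hand_in(): hands the job in; it is judged then, once.
The state is a dict: "time_s": time; "qpos": joint angles; "dq": joint speeds; "joint_efforts": joint torques, N m; "ee_pos": TCP position; "tcp_rot": TCP orientation; "wrist_force": force on the tool from outside, world axes, zero at the start; "torque": the same for the moment, N m; "opening": finger opening in m; "grip_force": force on a finger pad.
Only numpy, scipy, OpenCV 4.12 (cv2) and the standard library are available. Lean on these libraries where they do the work, as an engineer would, in place of code of your own. Each camera call takes 0.05 s, during which the arm holds its last target. There are 200 camera calls.

TASK

Stand the flat steel key in the slot of the drive's spindle so that it drops to the bottom of its pocket, and let go of it; then put the four-arm rotor on the spindle, feel for the place where its keyway passes over the key, and slide it gently down until it sits fully home on the collar. Never press key, rotor and drive together with more than 40 N, do not let the rotor fall onto them, and leave everything else where it is.

Things in the scene. Friction and masses are not known exactly. Their poses are not given: they have to be found in the camera images.
- drive: Drive unit, fixed: aluminium foot plate 160 (x) x 130 x 8 mm, round grey motor housing 116 mm across up to 50 mm height, a flat-topped steel collar 56 mm across (the rotor's seat) up to 60 mm, then the upright spindle, 20 mm diameter, bevelled at the tip (last 7 mm), up to 108 mm. Origin: underside centre, on the spindle's axis; z up. The spindle's key slot is on its +x side.
- slot (a point): Floor centre of the key pocket, where the key's underside centre belongs: 14 mm from the spindle's axis along the drive's +x, 54 mm above the bench; axes as the drive's. The slot, 9 mm wide, floor 5 mm from the axis, runs down the whole spindle, open at the top and outside; at its foot it enters the collar as a pocket 6 mm deep, 9 mm wide, 5 to 22.75 mm from the axis.
- shoulder (a point): Point on the spindle's axis at the collar's top face, 60 mm above the bench; axes as the drive's. Here the rotor's origin belongs.
- key: Plain steel key, upright bar 16 (x) x 8 (y) x 26 mm (z), 26 g; a half turn about z is the same. Origin: underside centre. Starts in one pocket of the key block, 14 mm showing. In the slot its x lies along the drive's x and it stands by itself, up to 80 mm above the bench, 6 to 22 mm from the axis. Fingers holding it beside the spindle must keep to its outer end, clear of the spindle.
- rotor: Aluminium rotor lying flat: four arms 14 mm high with cross pins, 148 mm across; in the middle a round boss 56 mm diameter, 46 mm high, to be gripped above the arms at any yaw. 0.4 to 0.65 kg. Origin: underside centre, z up, +x along the arm with a dark line. Over the spindle it stops on the key's top, 20 mm above the collar, until its keyway lines up with the key to about 3 degrees.
- boss (a point): Centre of the top of the rotor's boss, 46 mm above the rotor's origin; axes as the rotor's. A steel bush is clamped tight in the boss: 22 mm bore right through, keyway 9.2 mm wide reaching 23 mm from the axis. The keyway points roughly along the arm with the dark line, but up to 26 degrees either way from it: this angle is not measured (it shows on the boss's top).
- holder: Fixed grey plastic key block, 115 (x) x 50 (y) x 20 mm, with two pockets 12 mm deep, 19 x 11 mm, 32 mm to either side of the centre along its x. Origin: centre of the underside.
- dowel: Round steel dowel pin, 9 mm diameter, 26 mm high, upright in the other pocket of the key block; not needed. Origin: underside.
- bucket_a: Grey bucket with a green cap, 62 mm across, 61 mm high; not needed.
- bucket_b: The same, a second one; not needed.
- spare_ring: Flat steel ring, 52 mm outside, 26 mm inside, 10 mm high; not needed.
- driver: Screwdriver lying on the bench; not needed.
- reagent: Amber jar, 56 mm across, 100 mm high; not needed.
- wipes: Closed carton, 120 x 100 x 50 mm; not needed.

How it is judged:
By the outcome, as a careful person would: the job done as asked, in the order asked, and still so for the second after the job is handed in, with the robot touching nothing.
It also fails if it takes over 72 s, if anything falls off the work surface, if the arm or the gripper's body presses on something with over 40 N, if the wrist force passes 120 N, or if a joint passes its speed limit or range.

## Working session

There is one attempt and no reset: what is moved stays moved. The work goes in short steps, Python scripts to look and compute and a tool call to move; the robot and the scene stay as the last step left them, time stands still between calls to the robot, and variables do not carry over. Pictures are saved under pics/ and viewed, at most 10 in all, crops included, and the job is handed in when it is done.

Besides the shell and the picture viewer there is one more tool, called after "Call:" as a command line: name --argument value ..., lists and objects as JSON in quotes. carry_out: Moves the arm, as the interface text tells. Its arguments: {"type":"object","properties":{"commands":{"type":"array","items":{"type":"number"}},"fingers":{"type":"number"},"squeeze":{"type":"number"}},"required":["commands"]}

```bash
ls; mkdir -p pics; cat > h.py <<'E'
import numpy as np, cv2
from scipy.spatial.transform import Rotation as R
from bench import manip
def grab(n):
    o=manip.get_obs(); f=manip.grab_frame(n)
    if 'hand_eye' in f:
        q=o['tcp_rot']; T=np.eye(4); T[:3,:3]=R.from_quat([q[1],q[2],q[3],q[0]]).as_matrix(); T[:3,3]=o['ee_pos']
        M=T@np.array(f['hand_eye']); eye=M[:3,3]; rot=M[:3,:3]
    else: eye=np.array(f['eye']); rot=np.array(f['rotation'])
    return dict(img=np.array(f['img']),K=np.array([[f['fx'],0,f['cx']],[0,f['fy'],f['cy']],[0,0,1]]),d=np.array(f['distortion'],float),eye=eye,rot=rot,o=o)
def ray(c,uv):
    p=cv2.undistortPoints(np.array(uv,float).reshape(-1,1,2),c['K'],c['d']).reshape(-1,2)
    return np.c_[p[:,0],-p[:,1],-np.ones(len(p))]@c['rot'].T
def onz(c,uv,z):
    r=ray(c,uv); return c['eye']+r*((z-c['eye'][2])/r[:,2])[:,None]
def proj(c,P):
    q=(np.atleast_2d(P)-c['eye'])@c['rot']; q=q*[1,-1,-1]
    return cv2.projectPoints(q.reshape(-1,1,3),np.zeros(3),np.zeros(3),c['K'],c['d'])[0].reshape(-1,2)
def tri(c1,u1,c2,u2):
    a=ray(c1,u1)[0];b=ray(c2,u2)[0]
    s=np.linalg.lstsq(np.c_[a,-b],c2['eye']-c1['eye'],rcond=None)[0]
    p=c1['eye']+a*s[0];q=c2['eye']+b*s[1]; return (p+q)/2,np.linalg.norm(p-q)
def save(c,n,crop=None,s=1):
    im=c['img'][:,:,::-1]
    if crop: x0,x1,y0,y1=crop; im=im[y0:y1,x0:x1]
    cv2.imwrite('pics/'+n+'.png',cv2.resize(im,None,fx=s,fy=s,interpolation=cv2.INTER_CUBIC))
E
python3 - <<'E'
from h import *
import pickle
C={n:grab(n) for n in('scene','side','wrist')}
pickle.dump(C,open('c0.pkl','wb'))
for n in C: print(n,C[n]['eye'].round(3),C[n]['rot'].round(2).tolist(),C[n]['K'][0,0])
cv2.imwrite('pics/a.png',cv2.resize(np.vstack([C['scene']['img'],C['side']['img']])[:,:,::-1],(480,600),interpolation=cv2.INTER_AREA))
save(C['scene'],'scene',None,1.25)
save(C['side'],'side',None,1.25)
print(C['wrist']['o'])
E
```

```text
pics
scene [ 1.029 -0.662  0.724] [0.86, 0.41, 0.14, 0.28] 436.00605385693274
side [0.456 0.8   0.87 ] [-0.06, -0.03, 0.38, 0.92] 422.1259711520704
wrist [ 0.237 -0.584  0.384] [[0.25, 0.92, 0.3], [-0.97, 0.24, 0.07], [-0.0, -0.31, 0.95]] 296.1106422289936
{'time_s': 0.1, 'qpos': array([-1.49855390e+00,  5.28366590e-01,  1.43379198e+00, -4.32327762e-05,
        1.18140584e+00, -1.78507014e-01]), 'dq': array([ 0.00156051, -0.00236351, -0.00200477, -0.00025775, -0.00114822,
        0.00041124]), 'joint_efforts': array([-4.08207907e-04, -4.40986526e+01, -1.77150536e+01,  6.34172140e-02,
        5.33880503e-02, -4.49851484e-05]), 'ee_pos': array([ 0.15504419, -0.60476912,  0.22166789]), 'tcp_rot': array([-9.85547415e-04,  9.92149369e-01,  1.25054621e-01,  3.23953783e-05]), 'wrist_force': array([ 0.00902174,  0.60332309, -0.38092501]), 'torque': array([-0.02821835, -0.00732185, -0.0101255 ]), 'grip_force': 0.0, 'opening': 0.0872709779942197}
```

```bash
python3 - <<'E'
s=open('h.py').read()
s=s.replace("rot=np.array(f['rotation'])","q=f['rotation']; rot=R.from_quat([q[1],q[2],q[3],q[0]]).as_matrix()")
open('h.py','w').write(s)
from h import *
import pickle
C=pickle.load(open('c0.pkl','rb'))
for n in('scene','side'):
    q=C[n]['rot']; C[n]['rot']=R.from_quat([q[1],q[2],q[3],q[0]]).as_matrix(); print(C[n]['rot'].round(2).tolist())
pickle.dump(C,open('c0.pkl','wb'))
E
```

```text
[[0.8, -0.37, 0.47], [0.6, 0.5, -0.63], [-0.01, 0.78, 0.62]]
[[-0.99, 0.09, -0.11], [-0.14, -0.7, 0.7], [-0.01, 0.71, 0.7]]
```

View pics/scene.png

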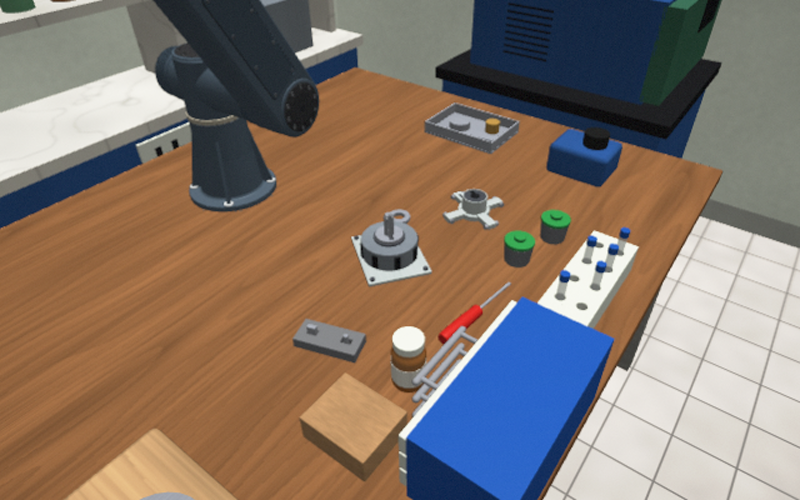

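View pics/side.png

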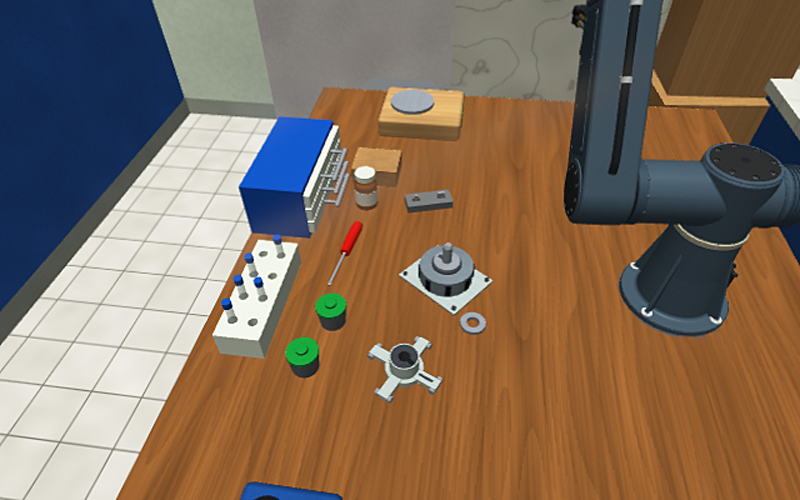

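Scene (800-px picture): block at (330,340), drive (390,245), rotor (475,205). Side: block (428,200), spindle tip (448,248), rotor boss (404,357), with the dark-line arm toward (425,378).

```bash
python3 - <<'E'
from h import *
import pickle
C=pickle.load(open('c0.pkl','rb'));a,b=C['scene'],C['side']
P={'key/peg L':((312,325),(444,193)),'peg R':((347,338),(415,197)),'spindle tip':((389,213),(447,246)),'boss top':((475,192),(404,352)),
'blockcornerA':((312,319),(452,191)),'blockB':((366,344),(404,199))}
for k,(u,v) in P.items(): print(k,[x.round(4) if hasattr(x,'round') else x for x in tri(a,np.array(u)/1.25,b,np.array(v)/1.25)])
print('armline end',onz(b,np.array([[437,386]])/1.25,.014))
w=a['img']
tile=np.vstack([cv2.resize(a['img'][225:300,225:305],(640,600))[:,:,::-1]])
A=cv2.resize(a['img'][150:300,225:345],(400,500),interpolation=2);B=cv2.resize(b['img'][140:260,310:406],(400,500),interpolation=2)
cv2.imwrite('pics/b.png',np.hstack([A,B])[:,:,::-1])
E
```

```text
key/peg L [array([ 0.5034, -0.2396,  0.0319]), np.float64(0.0079)]
peg R [array([ 0.5721, -0.223 ,  0.0271]), np.float64(0.0022)]
spindle tip [array([0.4759, 0.0213, 0.1063]), np.float64(0.0001)]
boss top [array([0.5348, 0.2555, 0.0554]), np.float64(0.0026)]
blockcornerA [array([ 0.4902, -0.2344,  0.0391]), np.float64(0.023)]
blockB [array([ 0.6016, -0.2129,  0.0242]), np.float64(0.0086)]
armline end [[0.46830596 0.29124339 0.014     ]]
```

View pics/b.png

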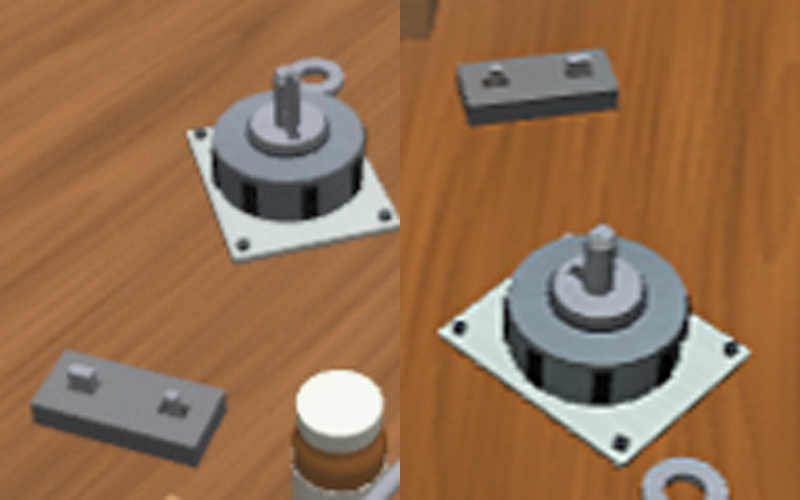

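The key is the peg at world ~(0.503,-0.240), nearest the base; the dowel is at ~(0.572,-0.223). The slot faces roughly +x,-y.

Call:
carry_out --commands '[0.43, -0.26, 0, 0, 0.43, -0.26, 0, 0, 0.43, -0.26, 0, 0, 0.43, -0.26, 0, 0, 0.43, -0.26, 0, 0]' --fingers 0

```text
time_s: 0.65
ee_pos: [0.3312, -0.4254, 0.2224]
tcp_rot: [-0.0, 0.992, 0.125, 0.0]
wrist_force: [0.9, -0.4, -0.3]
opening: 0.0873
grip_force: 0.0
```

```bash
python3 - <<'E'
from h import *
import pickle
C=pickle.load(open('c0.pkl','rb'));a,b=C['scene'],C['side']
# foot plate corners
A=lambda x,y:(225+x/10*3,150+y/10*3)
B=lambda x,y:(310+(x-400)*.24,140+y*.24)
print('scene',onz(a,[A(187,133),A(235,262),A(400,225)],.008)[:,:2].round(4).tolist())
print('side',onz(b,[B(438,332),B(750,352),B(620,466)],.008)[:,:2].round(4).tolist())
E
```

```text
scene [[0.3782, 0.0107], [0.5071, -0.0846], [0.5807, 0.0193]]
side [[0.5766, 0.0247], [0.3724, 0.0151], [0.4498, 0.12]]
```

Call:
carry_out --commands '[0.23, -0.136, 0.09, 0, 0.23, -0.136, 0.09, 0, 0.23, -0.136, 0.09, 0, 0.23, -0.136, 0.09, 0, 0.23, -0.136, 0.09, 0]'

```text
time_s: 1.15
ee_pos: [0.499, -0.258, 0.142]
tcp_rot: [0.0, 0.992, 0.125, -0.0]
wrist_force: [-0.1, 0.7, 0.0]
opening: 0.0871
grip_force: 0.0
```

Call:
carry_out --commands '[0.025, -0.015, 0.01, 0, 0.025, -0.015, 0.01, 0, 0.025, -0.015, 0.01, 0]'

```text
time_s: 1.45
ee_pos: [0.5184, -0.2382, 0.1322]
tcp_rot: [-0.0, 0.992, 0.126, -0.001]
wrist_force: [-0.3, 0.4, 0.7]
opening: 0.0871
grip_force: 0.0
```

```bash
python3 - <<'E'
from h import *
import pickle
c=grab('wrist');pickle.dump(c,open('w1.pkl','wb'));save(c,'w1',None,1.25)
print(c['o']['ee_pos'],c['o']['tcp_rot'],proj(c,[[.503,-.24,.034],[.572,-.223,.034]]))
E
```

```text
[ 0.51836498 -0.23817052  0.13221513] [-2.59851558e-04  9.92018658e-01  1.26089429e-01 -6.09471736e-04] [[315.60808844 213.77416606]
 [316.49134232 137.2047057 ]]
```

View pics/w1.png

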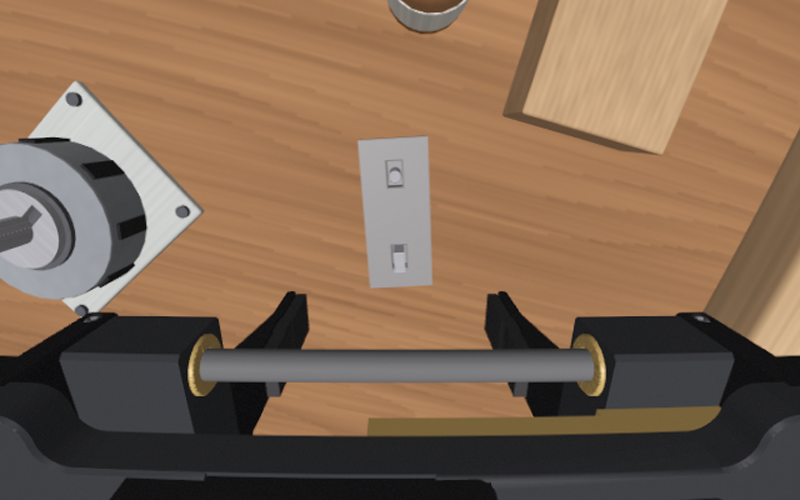

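The wrist picture shows the block's top with corners at (358,140), (428,136), (432,285), (370,288), the key at ~(399,258) and the dowel at ~(395,175), both in 1.25x pixels. Next I segment the key.

```bash
python3 - <<'E'
from h import *
import pickle
c=pickle.load(open('w1.pkl','rb'))
g=cv2.cvtColor(c['img'],cv2.COLOR_RGB2GRAY);hsv=cv2.cvtColor(c['img'],cv2.COLOR_RGB2HSV)
m=np.zeros_like(g);m[100:235,275:355]=(hsv[100:235,275:355,1]<45)*255
cn=max(cv2.findContours(m,0,2)[0],key=cv2.contourArea)
ap=cv2.approxPolyDP(cn,4,True).reshape(-1,2).astype(float);print(ap.tolist())
for z in(.02,):print(onz(c,ap,z)[:,:2].round(4).tolist())
print(g[188:222,308:332])
E
```

```text
[[341.0, 109.0], [286.0, 113.0], [296.0, 229.0], [345.0, 227.0]]
[[0.6001, -0.2382], [0.5844, -0.1916], [0.4769, -0.2262], [0.4914, -0.2735]]
[[164 164 165 164 164 163 163 164 163 164 163 164 164 164 164 164 164 163
  164 164 163 164 164 164]
 [163 163 163 164 163 163 163 164 163 164 164 164 163 164 164 164 164 164
  164 163 164 164 164 164]
 [163 163 164 164 163 164 164 164 163 164 164 164 164 163 163 163 163 164
  164 164 164 164 163 163]
 [163 164 164 164 163 163 164 164 164 164 163 164 164 163 164 164 164 163
  164 164 164 163 163 162]
 [164 163 163 164 163 164 164 163 164 164 164 164 164 164 163 163 164 163
  162 162 162 163 163 162]
 [163 163 163 164 164 163 164 163 164 163 164 164 163 163 163 163 162 162
  163 163 163 163 163 163]
 [163 164 164 163 163 163 164 164 164 163 162 162 163 163 163 163 162 162
  164 163 164 164 164 163]
 [164 164 163 161 154 147 145 144 143 144 144 142 139 134 132 136 137 144
  160 164 164 164 162 162]
 [164 164 164 161 143 130 139 125 106 106 105 106 105 105 116 147 152 146
  160 164 163 163 163 163]
 [164 164 163 161 144 128 135 123 105 105 105 104
[... 1776 characters left out ...]
62 161 162 162 155 148 161 178 183 183 183 183 183 183 180 167 157
  160 161 161 161 161 161]
 [161 162 161 161 161 161 161 169 180 184 184 184 183 184 184 183 172 160
  161 161 161 161 160 161]
 [161 161 161 161 161 161 161 168 180 185 185 185 185 185 183 182 173 161
  161 160 161 161 161 161]
 [161 161 161 161 161 161 161 163 167 168 166 164 164 162 162 161 161 161
  160 161 161 161 161 161]
 [161 161 161 160 161 161 161 161 160 161 160 161 161 161 161 161 161 161
  161 161 161 161 160 160]
 [161 161 161 161 161 161 162 161 161 161 161 161 161 161 161 160 160 161
  161 161 161 161 161 161]
 [161 161 160 161 161 160 161 161 161 161 161 161 161 161 161 161 161 161
  161 161 161 161 161 162]]
```

```bash
cat >> h.py <<'E'
def go(target,yaw,o=None):
    o=o or manip.get_obs(); q=o['tcp_rot']; M=R.from_quat([q[1],q[2],q[3],q[0]]).as_matrix()
    cur=np.arctan2(M[1,0],M[0,0]); d=M.T@(np.array(target)-o['ee_pos'])
    print('move',d.round(4),'spin',round(float(-((yaw-cur+np.pi)%(2*np.pi)-np.pi)),4),'curyaw',round(float(cur),4))
E
python3 - <<'E'
from h import *
import pickle
c=pickle.load(open('w1.pkl','rb'));C=pickle.load(open('c0.pkl','rb'))
u=[(319.2,209.7)]
for z in(.032,.034):print(onz(c,u,z).round(4))
print(tri(c,u,C['scene'],[(249,260.4)]),tri(c,u,C['side'],[(310+178*.24,140+57*.24)]))
k=onz(c,u,.034)[0]
t=np.array([k[0]+.007*.951,k[1]+.007*.309,.023])
go(t+[0,0,.04],.314);go(t,.314)
E
```

```text
[[ 0.5071 -0.2424  0.032 ]]
[[ 0.5078 -0.2422  0.034 ]]
(array([ 0.50826356, -0.24194998,  0.0335389 ]), np.float64(0.0013395052634838716)) (array([ 0.50805989, -0.24216141,  0.03464969]), np.float64(6.389377775885718e-05))
move [-0.0038  0.      0.0697] spin -0.0627 curyaw 0.2513
move [-0.0038  0.      0.1097] spin -0.0627 curyaw 0.2513
```

Call:
carry_out --commands '[-0.004, 0, 0.045, -0.063, -0.004, 0, 0.08, -0.063, -0.004, 0, 0.1, -0.063, -0.004, 0, 0.109, -0.063, -0.004, 0, 0.109, -0.063]' --fingers 0.6

```text
time_s: 2.0
ee_pos: [0.5136, -0.2408, 0.0232]
tcp_rot: [-0.001, 0.988, 0.155, -0.001]
wrist_force: [0.7, -0.1, -1.1]
opening: 0.0551
grip_force: 0.0
```

Call:
carry_out --commands '[0, 0, 0, 0, 0, 0, 0, 0, 0, 0, 0, 0, 0, 0, 0, 0, 0, 0, 0, 0]' --fingers 1 --squeeze 25

```text
time_s: 2.5
ee_pos: [0.5148, -0.2399, 0.0243]
tcp_rot: [0.0, 0.988, 0.156, 0.0]
wrist_force: [0.1, -0.1, -0.3]
opening: 0.015
grip_force: 0.0
```

Call:
carry_out --commands '[0, 0, 0, 0, 0, 0, 0, 0, 0, 0, 0, 0, 0, 0, 0, 0]'

```text
time_s: 2.9
ee_pos: [0.5147, -0.2398, 0.024]
tcp_rot: [0.0, 0.988, 0.156, 0.0]
wrist_force: [-0.0, 0.1, 3.1]
opening: 0.0073
grip_force: 25.0
```

Call:
carry_out --commands '[0, 0, -0.01, 0, 0, 0, -0.03, 0, 0, 0, -0.07, 0, 0, 0, -0.11, 0, 0, 0, -0.15, 0]'

```text
time_s: 3.4
ee_pos: [0.514, -0.2396, 0.1754]
tcp_rot: [-0.0, 0.988, 0.156, -0.0]
wrist_force: [1.3, -1.3, 0.1]
opening: 0.0075
grip_force: 25.0
```

```bash
python3 - <<'E'
from h import *
o=manip.get_obs();print(o['opening'],o['grip_force'],o['wrist_force'])
yaw=-.637
# viewpoint: TCP placed on inner side so spindle lies forward of fingers in tool +x
for s in(-.09,):
  t=np.array([.478+s*np.cos(yaw),.0175+s*np.sin(yaw),.19]); go(t,yaw); print(t)
go([.478,.0175,.19],yaw)
go([.478+.05*np.cos(yaw),.0175+.05*np.sin(yaw),.19],yaw)
E
```

```text
0.007529495129842647 24.994377493858337 [ 1.25656641 -1.29955565  0.11405561]
move [-0.0072 -0.3289 -0.0144] spin 0.9507 curyaw 0.3137
[0.40565046 0.07103078 0.19      ]
move [ 0.0451 -0.2557 -0.0145] spin 0.9507 curyaw 0.3137
move [ 0.0741 -0.215  -0.0145] spin 0.9507 curyaw 0.3137
```

Call:
carry_out --commands '[0.01, -0.3, -0.015, 0.95, 0.01, -0.3, -0.015, 0.95, 0.01, -0.3, -0.015, 0.95, 0.01, -0.3, -0.015, 0.95, 0.01, -0.3, -0.015, 0.95]'

```text
time_s: 3.9
ee_pos: [0.4472, -0.0071, 0.1863]
tcp_rot: [-0.0, 0.979, -0.206, 0.0]
wrist_force: [1.4, 0.8, -0.8]
opening: 0.007
grip_force: 25.0
```

```bash
python3 - <<'E'
from h import *
y=-.637;go([.478-.06*np.cos(y),.0175-.06*np.sin(y),.19],y)
E
```

```text
move [-0.0402 -0.0481 -0.0037] spin 0.223 curyaw -0.414
```

Call:
carry_out --commands '[-0.04, -0.048, -0.004, 0.223, -0.04, -0.048, -0.004, 0.223, -0.04, -0.048, -0.004, 0.223, -0.04, -0.048, -0.004, 0.223]'

```text
time_s: 4.3
ee_pos: [0.431, 0.0511, 0.1902]
tcp_rot: [0.0, 0.951, -0.309, 0.001]
wrist_force: [0.0, 0.3, 0.6]
opening: 0.0077
grip_force: 25.0
```

```bash
python3 - <<'E'
from h import *
import pickle
c=grab('wrist');pickle.dump(c,open('w2.pkl','wb'));save(c,'w2',None,1.25)
print(c['o']['ee_pos'],c['o']['tcp_rot'],proj(c,[[.478,.0175,.108],[.478,.0175,.06]]))
E
```

```text
[0.43100103 0.05111304 0.19019196] [ 1.21600136e-04  9.51104779e-01 -3.08867648e-01  6.79128463e-04] [[316.17249551 136.79632195]
 [316.28884052 131.47156392]]
```

View pics/w2.png

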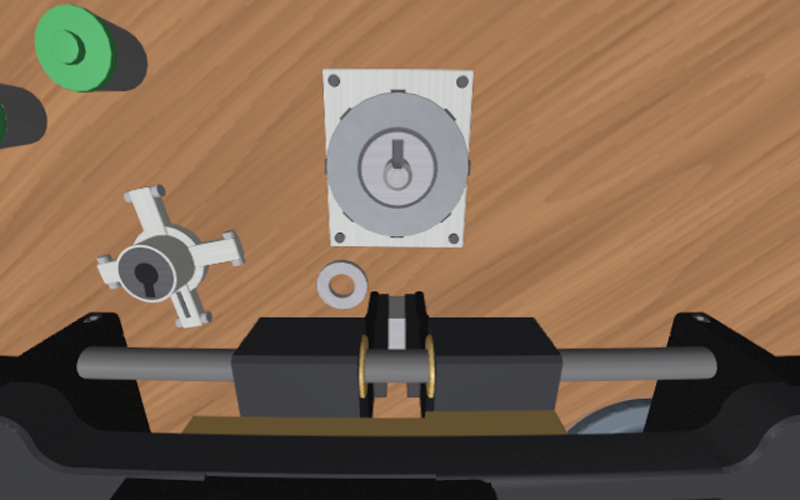

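The wrist picture (1.25x) shows the plate spanning (323,70)–(473,247), the collar centred near (398,168) and the slot pointing up. The held key is at (397,330). The rotor boss is at (148,272) with its keyway pointing down.

```bash
python3 - <<'E'
from h import *
import pickle
c=pickle.load(open('w2.pkl','rb'))
im=c['img'];g=cv2.cvtColor(im,cv2.COLOR_RGB2GRAY);hsv=cv2.cvtColor(im,cv2.COLOR_RGB2HSV)
m=np.zeros_like(g);s=np.s_[45:205,245:390];m[s]=(hsv[s][...,1]<50)*255
cn=max(cv2.findContours(m,0,2)[0],key=cv2.contourArea)
ap=cv2.approxPolyDP(cn,5,True).reshape(-1,2).astype(float)
P=onz(c,ap,.008)[:,:2];print(ap.tolist(),P.round(4).tolist(),P.mean(0))
L=cv2.minAreaRect(onz(c,cn.reshape(-1,2),.008)[:,:2].astype(np.float32));print('rect',L)
# collar: radial scan of dark ring from guess
ctr=np.array([318.,134.]);pts=[]
gb=cv2.GaussianBlur(g,(3,3),0).astype(float)
for t in np.arange(0,2*np.pi,.1):
    r=np.arange(20,44,.25);xy=ctr+np.c_[np.cos(t)*r,np.sin(t)*r]
    v=cv2.remap(gb.astype(np.float32),xy[:,0].astype(np.float32)[None],xy[:,1].astype(np.float32)[None],1)[0]
    i=np.argmin(np.gradient(v));pts.append(xy[i])
pts=np.array(pts)
W=onz(c,pts,.06)[:,:2]
def circ(W):
    for _ in range(3):
        x=np.linalg.lstsq(np.c_[2*W,np.ones(len(W))],(W**2).sum(1),rcond=None)[0]
        r=np.sqrt(x[2]+x[0]**2+x[1]**2);e=np.abs(np.hypot(*(W-x[:2]).T)-r);W=W[e<max(.0008,np.median(e)*2)]
    return x[:2],r,len(W),e.max()
print('collar',circ(W))
print(g[100:152,306:332:1][:, ::1])
E
```

```text
[[259.0, 55.0], [264.0, 195.0], [369.0, 197.0], [378.0, 57.0]] [[0.5755, 0.0225], [0.4503, 0.1165], [0.373, 0.0142], [0.4992, -0.0794]] [0.47449697 0.01846989]
rect ((0.47432443499565125, 0.018595829606056213), (0.13227947056293488, 0.15900947153568268), 53.97089767456055)
collar (array([0.47430546, 0.01865155]), np.float64(0.028120307569423995), 63, np.float64(0.0005825823321369827))
[[158 159 160 ... 156 156 157]
 [160 159 159 ... 157 156 156]
 [159 158 151 ... 157 157 156]
 ...
 [182 182 182 ... 182 181 181]
 [182 183 182 ... 182 182 182]
 [184 184 184 ... 184 184 184]]
```

```bash
python3 - <<'E'
from h import *
import pickle
c=pickle.load(open('w2.pkl','rb'))
g=cv2.cvtColor(c['img'],cv2.COLOR_RGB2GRAY)
np.set_printoptions(linewidth=200,threshold=10**6)
print('key cols 300..336');
for r in range(232,284,4):print(r,g[r,302:334])
print('slot')
for r in range(104,150,3):print(r,g[r,308:330])
E
```

```text
key cols 300..336
232 [134 135 135 136 135 135 134 134 134 134 133 133 135 135 135 132 128 126 127 127 127 128 129 129 130 130 130 131 131 132 131 131]
236 [ 18  19  24  23  23  22  24  22  40  96 123 123 120 117 116 116 117 117 116 117 118  95  41  24  24  23  20  22  23  19  18  15]
240 [20 20 23 23 24 22 25 24 32 65 86 85 85 84 84 84 84 84 85 84 85 67 33 22 23 24 26 24 24 23 21 12]
244 [23 23 21 24 23 23 22 24 31 66 86 86 85 86 85 86 85 86 86 87 85 68 34 22 23 22 23 23 24 25 21 16]
248 [23 24 23 23 23 24 23 24 31 65 86 86 85 86 86 86 86 86 85 85 86 69 35 24 22 22 23 24 23 22 22 15]
252 [24 24 22 24 24 24 23 22 42 72 85 86 86 85 86 86 86 86 86 86 85 74 45 23 25 23 23 23 23 23 23 19]
256 [ 23  24  23  22  23  22  23  26  82 155 183 183 183 184 183 183 183 183 183 183 183 158  89  26  24  20  23  23  22  24  24  23]
260 [ 21  24  22  22  24  20  24  25  81 152 180 180 180 180 180 181 180 180 180 180 180 156  87  31  29  21  22  25  23  23  23  24]
264 [ 24  23  22  23  24  23  25  26  81 152 180 180 180 180 180 179 181 180 179 180 180 156  87  31  26  22  22  22  19  22  20  24]
268 
[... 1308 characters left out ...]
8  98 100 104  98 100 148 179 184 184 184]
131 [158 117 130 140 147 129  81  81  85  85  84  83  93 102 105 116 123 113  97 150 180 180]
134 [143 150 148 146 153 168 153 101  84  84  85  85  86 129 156 142 123 123 124 122 153 177]
137 [149 152 163 178 183 180 173 176 182 183 183 180 178 175 179 183 182 163 130 121 118 151]
140 [148 164 179 183 181 180 181 182 182 183 183 181 180 181 178 180 183 184 160 116 115 135]
143 [148 156 170 176 176 179 182 182 182 183 183 181 180 181 180 178 176 173 149 115 116 146]
146 [152 144 154 172 180 180 181 181 183 183 183 181 180 180 180 180 173 145 118 118 154 179]
149 [182 173 155 144 144 146 157 171 176 179 180 179 172 157 136 125 125 138 167 181 181 182]
```

```bash
python3 - <<'E'
from h import *
import pickle
c=pickle.load(open('w2.pkl','rb'));o=c['o'];q=o['tcp_rot'];M=R.from_quat([q[1],q[2],q[3],q[0]]).as_matrix()
T=lambda P:((P-o['ee_pos'])@M).round(5)
print('key x-end top',T(onz(c,[(317.05,253.8)],o['ee_pos'][2]+.010)),T(onz(c,[(317.05,278)],o['ee_pos'][2]+.010)))
print('slot',T(onz(c,[(317.7,111.5),(317.7,119),(317.7,125.5)],.06)))
print('slot edges',onz(c,[(313,119),(322.3,119)],.06))
print('axis',T(np.array([[.4743,.0186,.06]])))
E
```

```text
key x-end top [[ 0.00118  0.00031 -0.01   ]] [[-0.01494  0.00033 -0.01002]]
slot [[0.0763  0.00095 0.1303 ]
 [0.06936 0.00096 0.13029]
 [0.06327 0.00097 0.13028]]
slot edges [[0.48936346 0.01314774 0.06      ]
 [0.48413433 0.00593082 0.06      ]]
axis [[0.05396 0.00089 0.13027]]
```

Call:
carry_out --commands '[0.04, 0, 0.02, 0.004, 0.0745, 0.0006, 0.04, 0.004, 0.0745, 0.0006, 0.06, 0.004, 0.0745, 0.0006, 0.06, 0.004, 0.0745, 0.0006, 0.06, 0.004]'

```text
time_s: 4.85
ee_pos: [0.4899, 0.0059, 0.1294]
tcp_rot: [0.0, 0.95, -0.313, -0.001]
wrist_force: [-0.1, 0.5, -0.7]
opening: 0.0076
grip_force: 25.0
```

```bash
python3 - <<'E'
from h import *
import pickle
c=grab('wrist');pickle.dump(c,open('w3.pkl','wb'));o=c['o']
print(o['ee_pos'],o['wrist_force'])
save(c,'w3',(240,400,60,180),5)
y=-.632;ax=np.array([.4743,.0186])
go([ax[0]+(.014+.0068)*np.cos(y),ax[1]+(.014+.0068)*np.sin(y),.13],y)
E
```

```text
[0.48989154 0.0058819  0.12941334] [-0.06266337  0.50023982 -0.67286069]
move [ 0.0006 -0.0006  0.0001] spin -0.0036 curyaw -0.6356
```

View pics/w3.png

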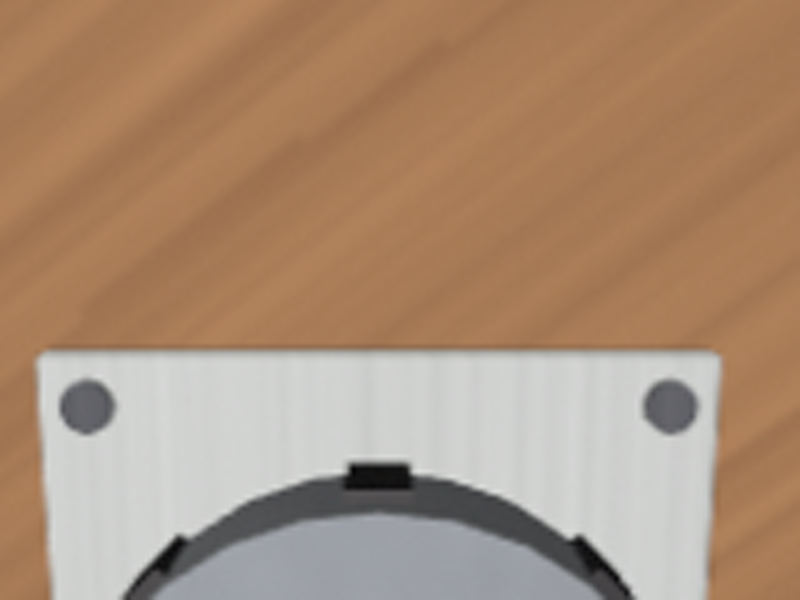

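The crop missed the key. It does show the plate's outer edge square to the image, with corners at (38,350) and (721,350), so the yaw is right.

```bash
python3 - <<'E'
from h import *
import pickle
c=pickle.load(open('w3.pkl','rb'));save(c,'w3b',(240,400,170,290),5)
o=c['o'];q=o['tcp_rot'];M=R.from_quat([q[1],q[2],q[3],q[0]]).as_matrix()
T=lambda P:((P-o['ee_pos'])@M).round(5)
print(T(onz(c,[(240+38/5,130),(240+721/5,130)],.008)))
E
```

```text
[[ 0.05986 -0.06495  0.12123]
 [ 0.05996  0.06352  0.12135]]
```

View pics/w3b.png

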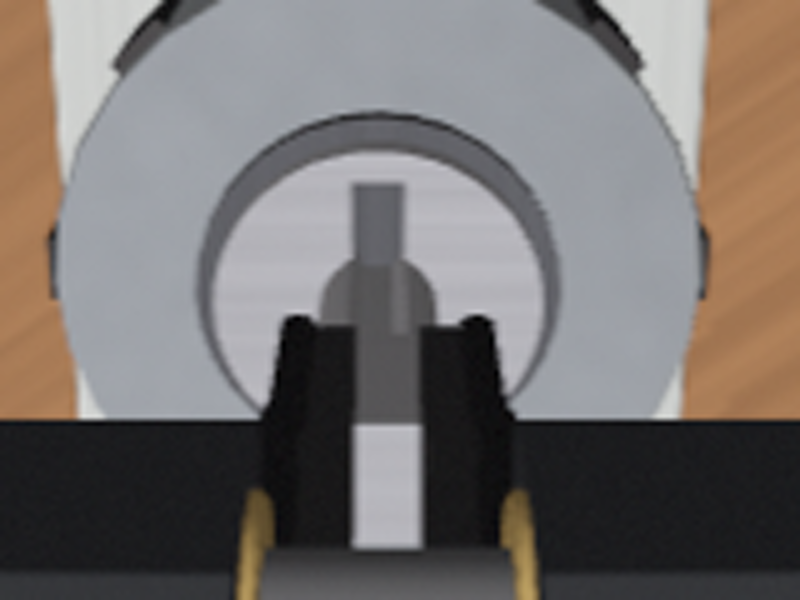

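The picture shows the slot at x 351–405 (centre 378), its outer end at y=183, and the key at 353–423 (centre 388), all in 5x crop pixels.

```bash
python3 - <<'E'
from h import *
import pickle
c=pickle.load(open('w3.pkl','rb'))
o=c['o'];q=o['tcp_rot'];M=R.from_quat([q[1],q[2],q[3],q[0]]).as_matrix()
T=lambda P:((P-o['ee_pos'])@M).round(5)
X=lambda x,y:(240+(x+.5)/5-.5,170+(y+.5)/5-.5)
zt=o['ee_pos'][2]
print('slot',T(onz(c,[X(378,183),X(378,250)],.06)))
print('collar',T(onz(c,[X(213,270),X(545,270),X(379,151)],.06)))
print('key',T(onz(c,[X(388,423)],zt+.01)),T(onz(c,[X(388.5,420)],zt+.01)))
E
```

```text
slot [[ 0.00228 -0.00116  0.06941]
 [-0.0097  -0.00117  0.06943]]
collar [[-0.01337 -0.02911  0.06941]
 [-0.01335  0.0271   0.06947]
 [ 0.00787 -0.00099  0.0694 ]]
key [[ 0.00093  0.00041 -0.01   ]] [[ 0.00132  0.00046 -0.01   ]]
```

Call:
carry_out --commands '[0.0006, -0.0015, 0, -0.002, 0.0006, -0.0015, 0.002, -0.002, 0.0006, -0.0015, 0.006, -0.002, 0.0006, -0.0015, 0.01, -0.002, 0.0006, -0.0015, 0.012, -0.002]'

```text
time_s: 5.4
ee_pos: [0.4917, 0.0077, 0.1175]
tcp_rot: [0.0, 0.95, -0.311, -0.0]
wrist_force: [0.6, 0.4, 0.7]
opening: 0.0075
grip_force: 25.0
```

```bash
python3 - <<'E'
from h import *
import pickle
c=grab('wrist');pickle.dump(c,open('w4.pkl','wb'));o=c['o']
print(o['ee_pos'],o['wrist_force'],o['torque'])
g=cv2.cvtColor(c['img'],cv2.COLOR_RGB2GRAY)
np.set_printoptions(linewidth=200,threshold=10**6)
for r in range(204,270,4):print(r,g[r,300:334])
E
```

```text
[0.49174245 0.00766117 0.11749879] [0.64441567 0.38791182 0.6679548 ] [-0.07472943 -0.02007432  0.00207455]
204 [101 100 100  99  98  98  98  98  98  95  94  93  92  89  90  90  88  88  87  86  86  85  85  85  84  85  87  91  95  98  98  98  98  99]
208 [ 96  96  98 113 136 167 185 184 185 186 186 186 186 185 185 185 185 185 186 186 186 186 186 187 186 186 186 186 185 186 186 180 158 122]
212 [182 182 182 182 182 182 182 182 182 183 182 183 175 143 101  96  98 101 100  99 100  99 101 108 155 183 183 183 183 183 183 182 182 182]
216 [180 180 180 181 181 181 181 181 181 181 181 181 173 139  95  95  99 101 101 100  99  99  97  97 151 182 182 182 182 182 182 182 183 182]
220 [183 182 183 183 183 183 183 182 184 184 184 184 176 142  96  95  97 101 101 101 100  98  97  98 154 184 185 185 185 185 185 185 185 185]
224 [179 179 180 180 180 181 180 180 180 180 180 181 173 140  96  95  98 100 101  99  99  98  97  98 151 181 182 182 181 182 182 182 182 182]
228 [182 182 181 182 181 181 182 182 182 181 181 169 140 105  85  92  98 100 101 100  99  99 101 103 117 158 180 181 182 181 181 181 182 181
[... 551 characters left out ...]
24 24 24 24 23 23 25 21]
252 [16 16 23 23 25 24 23 23 24 23 40 72 86 86 86 85 86 86 85 86 86 86 86 72 44 23 23 22 25 24 24 23 21 21]
256 [ 22  24  23  23  23  23  23  22  24  23  83 156 184 184 184 184 184 184 184 184 184 184 184 160  90  30  23  23  24  23  21  24  23  24]
260 [ 23  24  22  22  24  23  24  23  25  24  82 153 181 181 181 181 181 181 181 181 181 180 181 158  88  31  30  25  26  24  22  23  23  21]
264 [ 23  24  24  23  21  24  24  22  24  26  81 153 181 181 181 181 181 181 181 181 181 181 181 157  88  31  27  24  24  21  23  24  22  22]
268 [ 21  22  24  23  24  22  24  24  22  25  83 156 185 184 185 185 185 185 185 184 184 185 184 160  89  27  23  24  23  24  24  24  23  25]
```

```bash
python3 - <<'E'
from h import *
import pickle
c=pickle.load(open('w4.pkl','rb'))
o=c['o'];q=o['tcp_rot'];M=R.from_quat([q[1],q[2],q[3],q[0]]).as_matrix()
T=lambda P:((P-o['ee_pos'])@M).round(5)
print(T(onz(c,[(318.4,210),(318.4,224),(313,220),(323.8,220)],.06)),T(onz(c,[(317.05,253.7)],o['ee_pos'][2]+.01)))
for r in (207.,209.5,211.5):print(T(onz(c,[(318,r)],.06)))
go([0,0,0],-.632)
E
```

```text
[[ 0.00329  0.00143  0.0575 ]
 [-0.00868  0.00145  0.0575 ]
 [-0.00522 -0.00287  0.0575 ]
 [-0.00522  0.00576  0.0575 ]] [[ 0.00125  0.00032 -0.01   ]]
[[0.00581 0.00111 0.0575 ]]
[[0.00371 0.00111 0.0575 ]]
[[0.00203 0.00111 0.0575 ]]
move [-0.392   0.2967  0.1175] spin -0.0005 curyaw -0.6325
```

Call:
carry_out --commands '[0, 0.001, 0, 0, 0, 0.001, 0, 0, 0, 0.001, 0, 0, 0, 0.001, 0, 0]'

```text
time_s: 5.85
ee_pos: [0.4912, 0.0068, 0.1178]
tcp_rot: [-0.0, 0.95, -0.311, -0.0]
wrist_force: [0.7, -0.2, -0.4]
opening: 0.0076
grip_force: 25.0
```

```bash
cat > chk.py <<'E'
from h import *
def edges(row,lo,hi,thr,inv):
    v=row[lo:hi].astype(float); b=(v<thr) if inv else (v>thr)
    i=np.where(b)[0]; a,z=i[0],i[-1]
    L=a-1+(v[a-1]-thr)/(v[a-1]-v[a]); Rr=z+(v[z]-thr)/(v[z]-v[z+1])
    return lo+L,lo+Rr
c=grab('wrist');o=c['o'];q=o['tcp_rot'];M=R.from_quat([q[1],q[2],q[3],q[0]]).as_matrix()
T=lambda P:((P-o['ee_pos'])@M).round(5)
g=cv2.cvtColor(c['img'],cv2.COLOR_RGB2GRAY)
k=np.mean([edges(g[r],300,334,105,False) for r in range(258,274)],0)
print('key',k,T(onz(c,[(k.mean(),253.7)],o['ee_pos'][2]+.01)))
for r in(214,218,222):
    s=edges(g[r],305,332,140,True);print('slot',s,T(onz(c,[(np.mean(s),r)],.06)))
print(o['ee_pos'],o['wrist_force'],o['torque'],o['opening'])
go([0,0,0],-.632)
E
python3 chk.py
```

```text
key [310.31768222 323.76417384] [[ 0.00125  0.00031 -0.01   ]]
slot (np.float64(311.55), np.float64(322.70454545454544)) [[-0.00021  0.00042  0.05783]]
slot (np.float64(311.6279069767442), np.float64(322.61224489795916)) [[-0.00363  0.00042  0.05783]]
slot (np.float64(311.5952380952381), np.float64(322.6041666666667)) [[-0.00708  0.00041  0.05783]]
[0.49123152 0.00681577 0.11782506] [ 0.67735206 -0.16007603 -0.43703724] [ 0.03500474  0.03657342 -0.01007751] 0.007597528584143363
move [-0.3921  0.2961  0.1178] spin -0.0009 curyaw -0.6329
```

Call:
carry_out --commands '[0.0005, 0, 0.004, 0, 0.0005, 0, 0.013, 0, 0.0005, 0, 0.023, 0, 0.0005, 0, 0.033, 0, 0.0005, 0, 0.038, 0]'

```text
time_s: 6.4
ee_pos: [0.4912, 0.0066, 0.0783]
tcp_rot: [0.0, 0.95, -0.311, -0.001]
wrist_force: [0.1, 0.6, -0.1]
opening: 0.0076
grip_force: 25.0
```

Call:
carry_out --commands '[0, 0, 0, 0, 0, 0, 0, 0]'

```text
time_s: 6.6
ee_pos: [0.4915, 0.0065, 0.0795]
tcp_rot: [0.0, 0.95, -0.311, -0.0]
wrist_force: [0.6, 0.4, 0.0]
opening: 0.0073
grip_force: 25.0
```

```bash
python3 - <<'E'
from h import *
import pickle
c=grab('wrist');pickle.dump(c,open('w5.pkl','wb'));o=c['o']
print(o['ee_pos'],o['wrist_force'],o['torque'])
save(c,'w5',(240,400,180,300),5)
go([.4911,.0063,.07],-.632)
E
```

```text
[0.49146113 0.00651579 0.07950598] [0.61046803 0.35094872 0.00686994] [0.07331513 0.0814445  0.07490111]
move [-0.0003  0.0005  0.0098] spin -0.0008 curyaw -0.6328
```

View pics/w5.png

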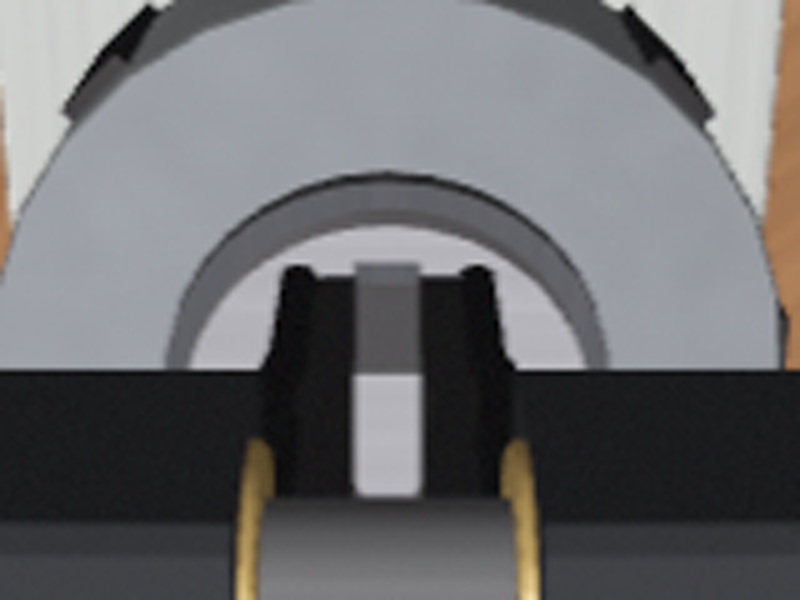

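The key (353–423) hangs centred over the slot (355–420), in 5x crop pixels, with no contact force. I lower it into the pocket.

Call:
carry_out --commands '[0, 0, 0.003, 0, 0, 0, 0.005, 0, 0, 0, 0.007, 0, 0, 0, 0.008, 0, 0, 0, 0.008, 0]'

```text
time_s: 7.15
ee_pos: [0.4916, 0.0065, 0.0716]
tcp_rot: [-0.0, 0.95, -0.311, -0.0]
wrist_force: [0.1, -0.2, -0.3]
opening: 0.0075
grip_force: 25.0
```

Call:
carry_out --commands '[0, 0, 0.001, 0, 0, 0, 0.001, 0]'

```text
time_s: 7.35
ee_pos: [0.4917, 0.0065, 0.0707]
tcp_rot: [-0.0, 0.95, -0.311, -0.0]
wrist_force: [0.0, 0.4, 0.5]
opening: 0.0077
grip_force: 25.0
```

Call:
carry_out --commands '[0, 0, 0, 0, 0, 0, 0, 0, 0, 0, 0, 0, 0, 0, 0, 0, 0, 0, 0, 0]' --fingers 0.6

```text
time_s: 7.85
ee_pos: [0.4917, 0.0065, 0.0708]
tcp_rot: [-0.0, 0.95, -0.311, 0.0]
wrist_force: [0.3, -0.5, -0.4]
opening: 0.0334
grip_force: 0.0
```

Call:
carry_out --commands '[0, 0, -0.01, 0, 0, 0, -0.03, 0, 0, 0, -0.06, 0, 0, 0, -0.09, 0, 0, 0, -0.13, 0]'

```text
time_s: 8.35
ee_pos: [0.4905, 0.0067, 0.2017]
tcp_rot: [0.0, 0.95, -0.311, -0.001]
wrist_force: [1.1, -1.0, -1.1]
opening: 0.0345
grip_force: 0.0
```

```bash
python3 - <<'E'
from h import *
import pickle
c0=pickle.load(open('w2.pkl','rb'))
print('rotor boss',onz(c0,[(148/1.25,272/1.25)],.046),'keyway pt',onz(c0,[(151/1.25,293/1.25)],.046),'line arm end',onz(c0,[(196/1.25,322/1.25)],.014))
y=-.632;ax=np.array([.4743,.0186])
go([ax[0]-.06*np.cos(y),ax[1]-.06*np.sin(y),.2],y)
go([.5348,.2555,.2],y)
o=manip.get_obs();print(o['ee_pos'],o['opening'])
E
```

```text
rotor boss [[0.53226973 0.25515394 0.046     ]] keyway pt [[0.5163417  0.26866031 0.046     ]] line arm end [[0.46728221 0.2821881  0.014     ]]
move [-0.0801  0.0001  0.0019] spin -0.001 curyaw -0.633
move [-0.1114 -0.2268  0.0017] spin -0.001 curyaw -0.633
[0.4904923  0.00671604 0.20171843] 0.034541574536250674
```

Call:
carry_out --commands '[-0.045, 0, 0, 0, -0.08, 0, 0, 0, -0.08, 0, 0, 0]' --fingers 0

```text
time_s: 8.65
ee_pos: [0.4215, 0.0561, 0.2012]
tcp_rot: [0.0, 0.951, -0.31, -0.003]
wrist_force: [-0.5, -0.3, 0.6]
opening: 0.0512
grip_force: 0.0
```

```bash
python3 - <<'E'
from h import *
import pickle
c=grab('wrist');pickle.dump(c,open('w6.pkl','wb'));o=c['o'];print(o['ee_pos'])
p=proj(c,[[.4743,.0186,.08]])[0];print(p,proj(c,[[.5325,.2553,.046]]))
A=cv2.resize(c['img'][int(p[1])-40:int(p[1])+40,int(p[0])-40:int(p[0])+40],(480,480),interpolation=2)
B=cv2.resize(c['img'][170:270,60:200],(672,480),interpolation=2)[:,:320]
cv2.imwrite('pics/w6.png',np.hstack([A,B])[:,:,::-1])
y=2.4;go([.5325,.2553,.15],y)
E
```

```text
[0.42150901 0.05609493 0.20123105]
[315.51742703 123.9344273 ] [[120.47741851 205.20646882]]
move [-0.0312 -0.2253  0.0514] spin -3.0308 curyaw -0.6308
```

View pics/w6.png

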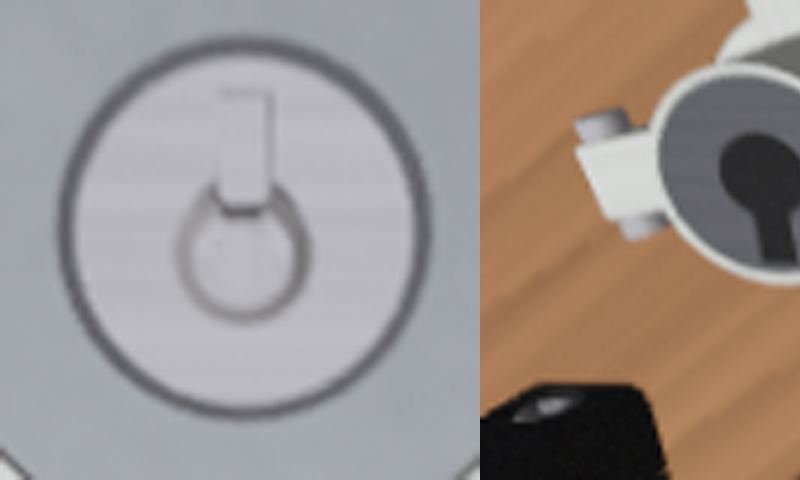

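The key stands seated in the slot at (243,150), and its outer end lies just inside the pocket. On to the rotor, spinning the tool so that the later half turn fits joint 6.

Call:
carry_out --commands '[-0.031, -0.225, 0.02, -0.75, -0.031, -0.225, 0.02, -0.75, -0.031, -0.225, 0.02, -0.75, -0.031, -0.225, 0.02, -0.75, -0.031, -0.225, 0.02, -0.75]'

```text
time_s: 9.2
ee_pos: [0.5385, 0.2567, 0.1808]
tcp_rot: [-0.001, 0.998, 0.062, 0.002]
wrist_force: [-0.8, -0.0, 1.0]
opening: 0.0858
grip_force: 0.0
```

Call:
carry_out --commands '[0, 0, 0, -0.75, 0, 0, 0, -0.75, 0, 0, 0, -0.75, 0, 0, 0, -0.75, 0, 0, 0, -0.75]'

```text
time_s: 9.7
ee_pos: [0.5367, 0.2534, 0.1809]
tcp_rot: [0.0, 0.906, 0.423, 0.001]
wrist_force: [0.6, -0.1, -0.1]
opening: 0.087
grip_force: 0.0
```

Call:
carry_out --commands '[0, 0, 0, -0.75, 0, 0, 0, -0.75, 0, 0, 0, -0.75, 0, 0, 0, -0.75, 0, 0, 0, -0.75]'

```text
time_s: 10.2
ee_pos: [0.5367, 0.2533, 0.181]
tcp_rot: [0.0, 0.689, 0.725, 0.001]
wrist_force: [-0.1, 0.3, -0.1]
opening: 0.087
grip_force: 0.0
```

Call:
carry_out --commands '[0, 0, 0, -0.75, 0, 0, 0, -0.75, 0, 0, 0, -0.75, 0, 0, 0, -0.75, 0, 0, 0, -0.75]'

```text
time_s: 10.7
ee_pos: [0.5367, 0.2533, 0.181]
tcp_rot: [0.001, 0.375, 0.927, 0.0]
wrist_force: [0.4, 0.1, 0.2]
opening: 0.0867
grip_force: 0.0
```

```bash
python3 - <<'E'
from h import *
o=manip.get_obs();print(o['ee_pos'],o['qpos'].round(3))
y=2.4
# leave rotor 40 mm ahead of the TCP for the camera
go([.5325-.04*np.cos(y),.2553-.04*np.sin(y),.16],y)
E
```

```text
[0.53672097 0.25326986 0.1809976 ] [ 0.253  0.534  1.557 -0.     1.049 -0.549]
move [-0.0355 -0.0004  0.021 ] spin -0.0273 curyaw 2.3727
```

Call:
carry_out --commands '[-0.036, 0, 0.02, 0, -0.036, 0, 0.02, 0, -0.036, 0, 0.02, 0]'

```text
time_s: 11.0
ee_pos: [0.562, 0.2276, 0.1603]
tcp_rot: [-0.0, 0.379, 0.926, -0.0]
wrist_force: [0.5, -0.4, 0.4]
opening: 0.087
grip_force: 0.0
```

```bash
python3 - <<'E'
from h import *
import pickle
c=grab('wrist');pickle.dump(c,open('w7.pkl','wb'));o=c['o'];print(o['ee_pos'])
p=proj(c,[[.5325,.2553,.046]])[0];print(p)
x0,y0=int(p[0])-80,max(0,int(p[1])-60);print(x0,y0)
save(c,'w7',(x0,x0+160,y0,y0+120),5)
E
```

```text
[0.56201701 0.22759867 0.16033451]
[316.51955496 154.32807691]
236 94
```

View pics/w7.png

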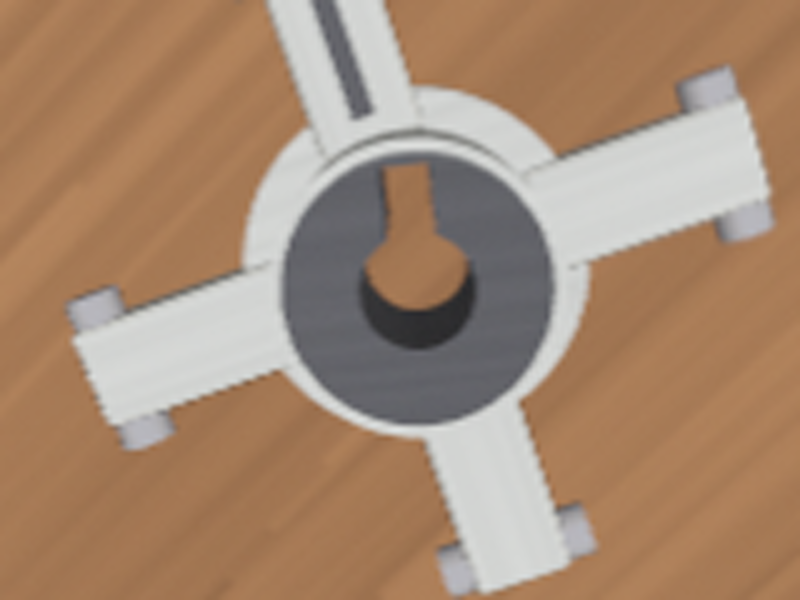

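The boss's bush circle is centred at ~(418,288) and the keyway's outer end at ~(407,164), in 5x crop pixels; the dark-line arm is up-left. I fit these in world coordinates.

```bash
python3 - <<'E'
from h import *
import pickle
c=pickle.load(open('w7.pkl','rb'));w2=pickle.load(open('w2.pkl','rb'))
X=lambda x,y:(236+(x+.5)/5-.5,94+(y+.5)/5-.5)
g=cv2.cvtColor(c['img'],cv2.COLOR_RGB2GRAY);hsv=cv2.cvtColor(c['img'],cv2.COLOR_RGB2HSV)
def fit(W):
    for _ in range(4):
        x=np.linalg.lstsq(np.c_[2*W,np.ones(len(W))],(W**2).sum(1),rcond=None)[0]
        r=np.sqrt(x[2]+x[:2]@x[:2]);e=np.abs(np.hypot(*(W-x[:2]).T)-r);W=W[e<max(.0006,2*np.median(e))]
    return x[:2],r,len(W)
def scan(c,ctr,r0,r1,sign,angs):
    gg=c if c.ndim==2 else c;P=[]
    for t in angs:
        r=np.arange(r0,r1,.2);xy=(ctr+np.c_[np.cos(t)*r,np.sin(t)*r]).astype(np.float32)
        v=cv2.remap(gg.astype(np.float32),xy[:,0][None],xy[:,1][None],1)[0]
        P.append(xy[np.argmax(sign*np.gradient(v))])
    return np.array(P)
A=np.arange(0,2*np.pi,.08)
ctr=np.array(X(418,288))
gb=cv2.GaussianBlur(g,(3,3),0)
p=scan(gb,ctr,20,33,1,A)   # bush->white edge
u=cv2.fitEllipse(p.astype(np.float32))[0]
b,r,n=fit(onz(c,p,.046)[:,:2]);print('bush',b,r,n,u)
# keyway: saturated (wood seen through) in the ring beyond bore
m=(hsv[...,1]>70).astype(np.uint8)
kk=onz(c,[X(384,167),X(430,163),X(388,232),X(436,232)],.046)[:,:2];print(kk.round(4).tolist())
mid=(kk[:2].mean(0),kk[2:].mean(0))
for q in(kk[:2].mean(0),): d=q-b;print('keyway',np.hypot(*d),np.degrees(np.arctan2(d[1],d[0])))
for i in(0,1): d=kk[i]-kk[i+2];print('edge',np.degrees(np.arctan2(d[1],d[0])))
# height: boss centre from w2
g2=cv2.GaussianBlur(cv2.cvtColor(w2['img'],cv2.COLOR_RGB2GRAY),(3,3),0)
p2=scan(g2,np.array([117.,217.5]),16,27,1,A)
u2=cv2.fitEllipse(p2.astype(np.float32))[0];print(u2,tri(c,[u],w2,[u2]))
go([b[0],b[1],.06],2.364);go([b[0],b[1],.022],2.364)
E
```

```text
bush [0.53258308 0.2585733 ] 0.025574018932428094 79 (319.0827941894531, 151.22535705566406)
[[0.512, 0.2702], [0.5174, 0.2767], [0.5209, 0.2624], [0.5271, 0.2688]]
keyway 0.023269844575759403 140.35114072901203
edge 138.89555802501454
edge 140.88865660505166
(116.28665924072266, 218.4393310546875) (array([0.53269909, 0.25892131, 0.04479228]), np.float64(0.0009186921621562038))
move [0.042  0.0015 0.1007] spin 0.0019 curyaw 2.3659
move [0.0419 0.0015 0.1387] spin 0.0019 curyaw 2.3659
```

Call:
carry_out --commands '[0.042, 0.0015, 0.03, 0, 0.042, 0.0015, 0.065, 0, 0.042, 0.0015, 0.1, 0, 0.042, 0.0015, 0.125, 0, 0.042, 0.0015, 0.138, 0]'

```text
time_s: 11.55
ee_pos: [0.5306, 0.2593, 0.0212]
tcp_rot: [-0.001, 0.377, 0.926, -0.001]
wrist_force: [0.2, -0.0, 0.8]
opening: 0.0869
grip_force: 0.0
```

Call:
carry_out --commands '[0, 0, 0, 0, 0, 0, 0, 0, 0, 0, 0, 0, 0, 0, 0, 0, 0, 0, 0, 0]' --fingers 1 --squeeze 45

```text
time_s: 12.05
ee_pos: [0.5328, 0.259, 0.024]
tcp_rot: [0.001, 0.378, 0.926, 0.001]
wrist_force: [-0.8, -0.5, 3.5]
opening: 0.0556
grip_force: 45.1
```

Call:
carry_out --commands '[0, 0, 0, 0, 0, 0, 0, 0, 0, 0, 0, 0]'

```text
time_s: 12.35
ee_pos: [0.5328, 0.259, 0.024]
tcp_rot: [0.001, 0.378, 0.926, 0.001]
wrist_force: [0.4, -0.3, 6.8]
opening: 0.0555
grip_force: 45.0
```

Call:
carry_out --commands '[0, 0, -0.01, 0, 0, 0, -0.03, 0, 0, 0, -0.065, 0, 0, 0, -0.1, 0, 0, 0, -0.14, 0]'

```text
time_s: 12.85
ee_pos: [0.53, 0.2583, 0.1626]
tcp_rot: [-0.002, 0.378, 0.926, -0.002]
wrist_force: [1.7, -0.2, -4.4]
opening: 0.0559
grip_force: 45.0
```

```bash
python3 - <<'E'
from h import *
o=manip.get_obs();print(o['ee_pos'],o['wrist_force'],o['opening'],o['qpos'].round(3))
q=o['tcp_rot'];print(q)
y=-.634; rel=2.366-np.radians(140.2)  # tool yaw minus keyway yaw
go([.4744,.0190,.164],y+rel)
E
```

```text
[0.52999724 0.25825115 0.16257777] [ 1.70475294 -0.20945242 -4.36552366] 0.055875912645677255 [ 0.264  0.556  1.578  0.     1.013 -0.532]
[-0.00200346  0.37766304  0.92593968 -0.00152318]
move [-0.1276 -0.2099 -0.0008] spin 3.082 curyaw 2.367
```

Call:
carry_out --commands '[-0.1276, -0.2099, 0, 0.74, -0.1276, -0.2099, 0, 0.74, -0.1276, -0.2099, 0, 0.74, -0.1276, -0.2099, 0, 0.74, -0.1276, -0.2099, 0, 0.74]'

```text
time_s: 13.35
ee_pos: [0.4745, 0.018, 0.1626]
tcp_rot: [-0.001, 0.689, 0.725, -0.001]
wrist_force: [0.7, -0.1, -5.6]
opening: 0.0553
grip_force: 45.0
```

Call:
carry_out --commands '[0, 0, 0, 0.74, 0, 0, 0, 0.74, 0, 0, 0, 0.74, 0, 0, 0, 0.74, 0, 0, 0, 0.74]'

```text
time_s: 13.85
ee_pos: [0.4752, 0.0196, 0.1625]
tcp_rot: [-0.001, 0.905, 0.426, -0.001]
wrist_force: [-0.9, 0.7, -4.7]
opening: 0.0559
grip_force: 45.0
```

Call:
carry_out --commands '[0, 0, 0, 0.74, 0, 0, 0, 0.74, 0, 0, 0, 0.74, 0, 0, 0, 0.74, 0, 0, 0, 0.74]'

```text
time_s: 14.35
ee_pos: [0.4753, 0.0198, 0.1624]
tcp_rot: [-0.0, 0.998, 0.071, -0.001]
wrist_force: [0.3, 0.3, -5.2]
opening: 0.0555
grip_force: 45.0
```

Call:
carry_out --commands '[0, 0, 0, 0.74, 0, 0, 0, 0.74, 0, 0, 0, 0.74, 0, 0, 0, 0.74, 0, 0, 0, 0.74]'

```text
time_s: 14.85
ee_pos: [0.4752, 0.0198, 0.1624]
tcp_rot: [0.0, 0.955, -0.295, -0.001]
wrist_force: [-0.3, -1.1, -5.4]
opening: 0.0556
grip_force: 45.0
```

```bash
python3 - <<'E'
from h import *
o=manip.get_obs();print(o['ee_pos'],o['wrist_force'],o['opening'],o['qpos'].round(3))
go([.4744,.0190,.150],-.634+2.366-np.radians(140.2))
E
```

```text
[0.47523113 0.01977507 0.16242329] [-0.25705279 -1.08850081 -5.44266516] 0.055599586037596724 [-0.194  0.423  1.86   0.     0.86   1.976]
move [-0.0002  0.0011  0.0124] spin 0.116 curyaw -0.5989
```

Call:
carry_out --commands '[0, 0.0013, 0, 0.116, 0, 0.0013, 0.01, 0.116, 0, 0.0013, 0.02, 0.116, 0, 0.0013, 0.025, 0.116, 0, 0.0013, 0.025, 0.116]'

```text
time_s: 15.35
ee_pos: [0.4745, 0.0187, 0.1364]
tcp_rot: [0.0, 0.938, -0.347, -0.002]
wrist_force: [-0.4, -0.6, -5.1]
opening: 0.0556
grip_force: 45.0
```

Call:
carry_out --commands '[0, 0, 0.002, 0, 0, 0, 0.004, 0, 0, 0, 0.006, 0, 0, 0, 0.008, 0, 0, 0, 0.008, 0]'

```text
time_s: 15.85
ee_pos: [0.4756, 0.0185, 0.1296]
tcp_rot: [0.0, 0.938, -0.347, -0.0]
wrist_force: [-1.7, -0.3, -5.7]
opening: 0.0556
grip_force: 45.0
```

```bash
python3 - <<'E'
from h import *
o=manip.get_obs();print(o['ee_pos'],o['wrist_force'],o['torque'],o['opening'])
go([.4744,.0187,.115],-.634+2.366-np.radians(140.2))
E
```

```text
[0.47557897 0.01849608 0.12963162] [-1.67324781 -0.31922185 -5.65300585] [0.05441411 0.02226229 0.0476018 ] 0.05558356629728705
move [-0.001   0.0006  0.0146] spin 0.0062 curyaw -0.7088
```

Call:
carry_out --commands '[-0.0007, 0.0004, 0.002, 0, -0.0007, 0.0004, 0.005, 0, -0.0007, 0.0004, 0.008, 0, -0.0007, 0.0004, 0.011, 0, -0.0007, 0.0004, 0.013, 0]'

```text
time_s: 16.35
ee_pos: [0.4751, 0.0185, 0.1165]
tcp_rot: [0.0, 0.938, -0.347, 0.0]
wrist_force: [0.2, -0.7, -4.2]
opening: 0.0554
grip_force: 45.0
```

Call:
carry_out --commands '[0, 0, 0.002, 0, 0, 0, 0.004, 0, 0, 0, 0.006, 0, 0, 0, 0.008, 0, 0, 0, 0.008, 0]'

```text
time_s: 16.85
ee_pos: [0.4751, 0.0185, 0.1086]
tcp_rot: [0.0, 0.938, -0.347, 0.0]
wrist_force: [0.6, -2.2, -5.1]
opening: 0.056
grip_force: 45.0
```

Call:
carry_out --commands '[0, 0, 0.001, 0, 0, 0, 0.002, 0, 0, 0, 0.003, 0, 0, 0, 0.004, 0, 0, 0, 0.004, 0]'

```text
time_s: 17.35
ee_pos: [0.4751, 0.0185, 0.1047]
tcp_rot: [0.0, 0.938, -0.347, 0.0]
wrist_force: [1.8, -2.7, -4.9]
opening: 0.0557
grip_force: 45.0
```

Call:
carry_out --commands '[0, 0, 0.001, 0, 0, 0, 0.0015, 0, 0, 0, 0.0015, 0]'

```text
time_s: 17.65
ee_pos: [0.4751, 0.0186, 0.1034]
tcp_rot: [-0.0, 0.938, -0.347, 0.0]
wrist_force: [0.9, -3.0, -2.8]
opening: 0.0557
grip_force: 45.0
```

Call:
carry_out --commands '[0, 0, 0.0004, 0, 0, 0, 0.0008, 0, 0, 0, 0.0008, 0]'

```text
time_s: 17.95
ee_pos: [0.4751, 0.0185, 0.1024]
tcp_rot: [-0.0, 0.938, -0.347, 0.0]
wrist_force: [0.8, -2.6, -3.8]
opening: 0.0555
grip_force: 45.0
```

Call:
carry_out --commands '[0, 0, 0.0005, 0, 0, 0, 0.001, 0, 0, 0, 0.0015, 0, 0, 0, 0.0015, 0]'

```text
time_s: 18.35
ee_pos: [0.4751, 0.0186, 0.1009]
tcp_rot: [-0.0, 0.938, -0.347, 0.0]
wrist_force: [1.9, -2.5, -3.7]
opening: 0.0557
grip_force: 45.0
```

Call:
carry_out --commands '[0, 0, 0.001, 0, 0, 0, 0.002, 0, 0, 0, 0.003, 0, 0, 0, 0.004, 0, 0, 0, 0.004, 0]'

```text
time_s: 18.85
ee_pos: [0.4751, 0.0185, 0.0969]
tcp_rot: [0.0, 0.938, -0.347, 0.0]
wrist_force: [2.7, -3.4, -3.4]
opening: 0.0555
grip_force: 45.0
```

Call:
carry_out --commands '[0, 0, 0.0015, 0, 0, 0, 0.003, 0, 0, 0, 0.0045, 0, 0, 0, 0.006, 0, 0, 0, 0.006, 0]'

```text
time_s: 19.35
ee_pos: [0.4751, 0.0186, 0.0908]
tcp_rot: [-0.0, 0.938, -0.347, 0.0]
wrist_force: [2.5, -4.5, -5.3]
opening: 0.0556
grip_force: 45.0
```

Call:
carry_out --commands '[0, 0, 0.0015, 0, 0, 0, 0.003, 0, 0, 0, 0.004, 0, 0, 0, 0.005, 0, 0, 0, 0.005, 0]'

```text
time_s: 19.85
ee_pos: [0.4751, 0.0185, 0.0859]
tcp_rot: [-0.0, 0.938, -0.347, 0.0]
wrist_force: [2.9, -4.3, -3.2]
opening: 0.0558
grip_force: 45.0
```

Call:
carry_out --commands '[0, 0, 0.0005, 0, 0, 0, 0.001, 0, 0, 0, 0.001, 0]'

```text
time_s: 20.15
ee_pos: [0.4752, 0.0185, 0.085]
tcp_rot: [-0.0, 0.938, -0.347, 0.0]
wrist_force: [2.9, -5.6, -1.5]
opening: 0.0557
grip_force: 45.0
```

Call:
carry_out --commands '[0, 0, 0.0005, 0, 0, 0, 0.0008, 0, 0, 0, 0.0008, 0]'

```text
time_s: 20.45
ee_pos: [0.4751, 0.0185, 0.0842]
tcp_rot: [-0.0, 0.938, -0.347, 0.0]
wrist_force: [2.3, -3.3, -3.0]
opening: 0.0557
grip_force: 45.0
```

Call:
carry_out --commands '[0, 0, 0.0004, 0, 0, 0, 0.0008, 0, 0, 0, 0.0008, 0]'

```text
time_s: 20.75
ee_pos: [0.4753, 0.0185, 0.0839]
tcp_rot: [0.0, 0.938, -0.347, 0.001]
wrist_force: [2.3, -4.5, 3.7]
opening: 0.0555
grip_force: 45.0
```

Contact at TCP z 0.0839, so the underside is at 0.060 and the rotor is on the collar. I release it.

Call:
carry_out --commands '[0, 0, 0, 0, 0, 0, 0, 0, 0, 0, 0, 0, 0, 0, 0, 0, 0, 0, 0, 0]' --fingers 0

```text
time_s: 21.25
ee_pos: [0.4743, 0.019, 0.0831]
tcp_rot: [-0.0, 0.938, -0.347, -0.001]
wrist_force: [0.1, 0.5, -1.0]
opening: 0.0843
grip_force: 0.0
```

Call:
carry_out --commands '[0, 0, -0.01, 0, 0, 0, -0.03, 0, 0, 0, -0.06, 0, 0, 0, -0.09, 0, 0, 0, -0.12, 0]'

```text
time_s: 21.75
ee_pos: [0.4745, 0.0188, 0.2051]
tcp_rot: [-0.0, 0.938, -0.347, -0.0]
wrist_force: [1.6, 0.4, -0.5]
opening: 0.0873
grip_force: 0.0
```

Call:
carry_out --commands '[-0.06, 0, 0, 0, -0.06, 0, 0, 0, -0.06, 0, 0, 0]'

```text
time_s: 22.05
ee_pos: [0.4272, 0.0588, 0.2039]
tcp_rot: [0.0, 0.938, -0.346, -0.001]
wrist_force: [1.2, 1.0, -0.6]
opening: 0.0867
grip_force: 0.0
```

```bash
python3 - <<'E'
from h import *
c=grab('wrist');a=grab('scene');b=grab('side');print(c['o']['ee_pos'],c['o']['wrist_force'])
# boss rim measured as circle at assumed heights: radius must be bush 25.6 mm at z=.106 if home, .126 if on key
g=cv2.GaussianBlur(cv2.cvtColor(c['img'],cv2.COLOR_RGB2GRAY),(3,3),0).astype(np.float32)
ctr=proj(c,[[.4745,.0189,.106]])[0]
def scan(ctr):
    P=[]
    for t in np.arange(0,2*np.pi,.08):
        r=np.arange(22,46,.2);xy=(ctr+np.c_[np.cos(t)*r,np.sin(t)*r]).astype(np.float32)
        v=cv2.remap(g,xy[:,0][None],xy[:,1][None],1)[0];P.append(xy[np.argmax(np.gradient(v))])
    return np.array(P)
p=scan(ctr);u=cv2.fitEllipse(p)[0]
for z in(.106,.126):
    W=onz(c,p,z)[:,:2]
    for _ in range(4):
        x=np.linalg.lstsq(np.c_[2*W,np.ones(len(W))],(W**2).sum(1),rcond=None)[0];r=np.sqrt(x[2]+x[:2]@x[:2]);e=np.abs(np.hypot(*(W-x[:2]).T)-r);W=W[e<max(.0006,2*np.median(e))]
    print(z,x[:2].round(4),r.round(4),len(W))
print(ctr,u)
E
```

```text
[0.42720334 0.05878474 0.20387307] [ 1.15613145  1.02078885 -0.60891838]
0.106 [0.4735 0.0197] 0.0256 79
0.126 [0.4749 0.0185] 0.0236 79
[316.05345005 129.80876748] (316.0348205566406, 130.47145080566406)
```

The boss rim measures 25.6 mm in radius at z = 0.106, the same as on the bench, so the rotor is home. I hand in.

```bash
python3 -c "
from bench import manip
print(manip.hand_in())"
```

```text
the job is handed in; nothing more can be done
None
```

I stood the key in its pocket and let go of it, then slid the rotor down over it onto the collar, with wrist readings of about 7 N at most; the job was handed in at about 22 s, and no verdict came back.

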